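# Balance the weighted bar and clear the clamps

### The arm

A 7-joint arm with a two-finger parallel gripper is mounted at the origin on the work surface. World frame = base frame: x ahead of the robot, y to its left, z up, the work surface at z = 0. Lengths are in mm, angles in degrees, forces in N, time in s.
With the tool pointing down it reaches from about 425 to 950 mm from the base axis. Payload 16.7 kg.
Tool frame: the origin (TCP) lies at the very end of the fingers, on their centre line; the grasp point (between the pads) lies behind it (hold_point_z is the x of the grasp point in the tool frame, in mm); x points along the fingers, y is the direction in which the jaws open and shut, and the axes are right-handed (so a half turn about x gives the same grasp; the last joint's range is limited). The gripper opens to 94 mm and grips with 3 to 60 N. Pads are 16 mm wide; open, the fingers measure 119 mm over their backs; the gripper's body (75 mm by 177 mm) begins 78 mm behind the grasp point.
Start: joints at [64.486, 24.414, 4.234, 92.017, -1.954, 63.644, -3.845], TCP at [196.735, -645.654, 205.467] pointing down, gripper open.
Joint ranges: [-163.25, 163.25], [-28.42, 122.38], [-70.27, 78.77], [12.13, 141.07], [-58.53, 238.53], [9.26, 117.41], [-156.51, 156.51]. Speed limits (degrees/s): [108.29, 108.29, 136.94, 136.94, 172.46, 172.46, 172.46].

### API

Orientations are given as [roll, pitch, yaw] about the fixed x, y, z axes, in that order (R = Rz(yaw) Ry(pitch) Rx(roll)).
In Python, from cell import state, read_camera, camera_params, sign_off, hold_point_z gives the robot as it stands. The module is installed in compiled form; this text tells all that it offers.
- The arm moves only by the shell command python3 -m inch 'ROWS' [OPENING] [FORCE]. ROWS is JSON, a list that holds one entry, the list of rows, each a list of 4 numbers: the shift along the tool's x, y, z in cm, then the turn about the tool's x in degrees. In form: [[[x, y, z, spin], ...]]. A call has 1 to 10 rows; each row shifts and turns the commanded pose from where the row before left it, along the tool's axes as they then stand; what a row does not reach is not made up. A row lasts 1/12 s, in which the tool goes at most 41.7 mm and 7.16 degrees, less where a joint would pass 70% of its speed; a pose out of reach is approached as far as the arm can. A call with a gripper value outside its range is refused whole. OPENING is the opening in per cent of the stroke, from 0 (shut) to 100 (fully open), set as the call begins (- or left out, the last holds). The fingers move at their own pace and stop on an object; FORCE is the grip in N (left out, the last holds). Time passes only in rows, so rows that do not move let the fingers close. It gives the time, the measured TCP pose, the force and the opening at its end, in the units of the state.
- state(): the state, without advancing time (a new reading comes with each control period).
- read_camera(name): name is "scene" or "top"; returns (picture, depth): 400x640x3 uint8, red, green, blue; 400x640 float32, mm along the optical axis (not along the pixel's ray), 0 where there is no reading.
- camera_params(name): a dict with "camera_matrix" (3x3 intrinsics, pixels), "world_to_cam" (4x4, takes a point from world to camera coordinates). Camera axes: x right, y up, looking along -z (the intrinsics and any distortion apply to the point x, -y, -z); pixel columns grow to the right and rows downward; lengths in mm; the calibration is good to about 2 mm. A picture is of the moment at which its call begins. camera_params takes no time and is no camera call.
- sign_off(): hands the job in, once; it reports no verdict.
The state is a dict: "time_s": time; "qpos": joint angles; "joint_velocities": joint speeds; "joint_torque": joint torques, N m; "tcp_pos": TCP position; "tcp_rot": TCP orientation; "force": force on the tool from outside, world axes, zero at the start; "wrist_torque": the same for the moment, N m; "opening": finger opening in mm.
Only numpy, scipy, OpenCV 4.12 (cv2) and the standard library are available. Lean on these libraries where they do the work, as an engineer would, in place of code of your own. Each camera call takes 0.05 s, during which the arm holds its last target. There are 200 camera calls.

### The job

Clear up the bench after a glue-up. Put every ratchet clamp that is locked shut into the low-walled tray and every one that is locked open into the high-walled tray, leaving their jaws as they are; slide the guard of the balance rest fully to its end stop, then lift the weighted bar level and clear of the bench, finding by trial lifts where it balances, and leave it lying level on the rest's narrow pad alone, across the guard's track. Leave the glue bottle, tin and hand plane where they are.

Things in the scene. Friction and masses are not known exactly. Their poses are not given: they have to be found in the camera images.
- rest: fixed balance rest: a wooden base 90 x 250 mm and 12 mm high (reaching from 65 mm on the -y side to 185 mm on the +y side of the origin) with one steel post at the origin, topped by a narrow cork pad. Origin under the post at bench height; x is the direction in which the bar is to lie, y the direction in which the guard slides open
- pad (a point): centre of the top of the cork pad, 70 mm above the bench. The pad is 28 mm along the rest's x and 32 mm along its y; nothing else of the rest supports the bar
- guard (a joint): travel in m of the aluminium guard (a tunnel 58 mm wide in x, 44 mm long in y, 80 mm high) that covers the pad. 0 = over the pad, 0.12 = against the end stop, pad clear; it slides along the rest's +y, rubs with about 2 N and stays where it is left
- guard_grip (a point): centre of the top of the guard's black grip fin: 44 mm along the rest's x, 16 mm thick along its y, 34 mm high, top 114 mm above the bench
- bar_a: wooden clamping bar 200 x 36 x 36 mm, dark at its end faces, 0.5 to 0.6 kg, with a steel weight fixed unseen somewhere inside, so it balances 20 to 49 mm from its middle, on the one side or the other, differently each time. Origin at the very middle of the bar, x along its length. It lies on the bench at first. bar_a and bar_b look alike and only one of them is there at a start
- bar_b: wooden clamping bar 200 x 36 x 36 mm, dark at its end faces, 0.5 to 0.6 kg, with a steel weight fixed unseen somewhere inside, so it balances 20 to 49 mm from its middle, on the one side or the other, differently each time. Origin at the very middle of the bar, x along its length. It lies on the bench at first. bar_a and bar_b look alike and only one of them is there at a start
- low_tray: fixed plywood tray 190 x 190 mm with low walls, 28 mm high, 6 mm thick (floor 6 mm too). Origin at the centre of its underside, z up
- deep_tray: fixed plywood tray 190 x 190 mm with high walls, 55 mm high, 6 mm thick (floor 6 mm too). Origin at the centre of its underside, z up
- clamp_a: steel ratchet clamp like large locking forceps, lying flat: two crossed limbs 8 mm thick and 20 mm high, jaws reaching 60 mm and black handles 68 mm from the pivot; a grey square pivot block 30 x 30 mm, standing 38 mm high, is the place to grip (flat sides across its x and y). Origin on the pivot axis at its underside; x runs to the jaw tips, z up. Weighs about 0.2 kg. Locked by its ratchet: it keeps its opening when carried. May be absent
- clamp_b: steel ratchet clamp like large locking forceps, lying flat: two crossed limbs 8 mm thick and 20 mm high, jaws reaching 60 mm and black handles 68 mm from the pivot; a grey square pivot block 30 x 30 mm, standing 38 mm high, is the place to grip (flat sides across its x and y). Origin on the pivot axis at its underside; x runs to the jaw tips, z up. Weighs about 0.2 kg. Locked by its ratchet: it keeps its opening when carried. May be absent
- clamp_c: steel ratchet clamp like large locking forceps, lying flat: two crossed limbs 8 mm thick and 20 mm high, jaws reaching 60 mm and black handles 68 mm from the pivot; a grey square pivot block 30 x 30 mm, standing 38 mm high, is the place to grip (flat sides across its x and y). Origin on the pivot axis at its underside; x runs to the jaw tips, z up. Weighs about 0.2 kg. Locked by its ratchet: it keeps its opening when carried. May be absent
- clamp_d: steel ratchet clamp like large locking forceps, lying flat: two crossed limbs 8 mm thick and 20 mm high, jaws reaching 60 mm and black handles 68 mm from the pivot; a grey square pivot block 30 x 30 mm, standing 38 mm high, is the place to grip (flat sides across its x and y). Origin on the pivot axis at its underside; x runs to the jaw tips, z up. Weighs about 0.2 kg. Locked by its ratchet: it keeps its opening when carried. May be absent
- jaw_a (a joint): opening angle in rad of clamp_a: near 0 = jaws ratcheted shut, limbs side by side; 0.48 to 0.58 = jaws ratcheted open, limbs spread like an X. May be absent
- jaw_b (a joint): opening angle in rad of clamp_b: near 0 = jaws ratcheted shut, limbs side by side; 0.48 to 0.58 = jaws ratcheted open, limbs spread like an X. May be absent
- jaw_c (a joint): opening angle in rad of clamp_c: near 0 = jaws ratcheted shut, limbs side by side; 0.48 to 0.58 = jaws ratcheted open, limbs spread like an X. May be absent
- jaw_d (a joint): opening angle in rad of clamp_d: near 0 = jaws ratcheted shut, limbs side by side; 0.48 to 0.58 = jaws ratcheted open, limbs spread like an X. May be absent
- glue: white glue bottle, 60 mm across and 120 mm high, standing beyond the work; bystander. Origin at its foot
- tin: tin, 72 mm across and 85 mm high, standing beyond the work; bystander. Origin at its foot
- plane: small metal hand plane with wooden knob and handle, 150 x 50 mm and 67 mm high, standing on its sole at the right; bystander. Origin at the centre of its sole
There are look-alikes about, which are no part of the job. Leave any green look-alike of the clamp_d alone.

How it is judged:
By the outcome, as a careful person would: the job done as asked, in the order asked, and still so for the second after the job is handed in, with the robot touching nothing.
Of bar_a, bar_b only 1 to 1 are there at a start; the rules pass over those that are not, and their reading is None.
Of clamp_a, clamp_b, clamp_c, clamp_d only 3 to 4 are there at a start; the rules pass over those that are not, and their reading is None.
At some moment in a run one of clamp_a, clamp_b, clamp_c, clamp_d may be knocked a few centimetres aside while the robot is not near it.
Once in a run the grip may slacken for a moment while it holds something.
It also fails if it takes over 210 s, if anything falls off the work surface, if the arm or the gripper's body presses on something with over 40 N, if the wrist force passes 120 N, or if a joint passes its speed limit or range.

## Working session

There is one attempt and no reset: what is moved stays moved. The work goes in short steps, Python scripts to look and compute and a shell command to move; the robot and the scene stay as the last step left them, time stands still between calls to the robot, and variables do not carry over. Pictures are saved under pics/ and viewed, about 12 in all and at most 16, crops included, and the job is handed in when it is done.

```bash
mkdir -p pics; cat > h.py <<'E'
import numpy as np, cv2
from cell import *
def cam(n):
    p=camera_params(n); return np.array(p["camera_matrix"]),np.array(p["world_to_cam"]),p
def world(n,u,v,z=None,d=None):
    K,T,_=cam(n); r=np.linalg.inv(K)@np.array([u,v,1.]); r=np.array([r[0],-r[1],-1.])
    R=T[:3,:3];t=T[:3,3]; o=-R.T@t; w=R.T@r
    s=d if d is not None else (z-o[2])/w[2]
    return o+s*w
def px(n,P):
    K,T,_=cam(n); c=T[:3,:3]@np.array(P,float)+T[:3,3]; q=K@np.array([c[0],-c[1],-c[2]]); return q[:2]/q[2]
def cloud(n,dep):
    K,T,_=cam(n); v,u=np.mgrid[:400,:640]; r=np.stack([u,v,np.ones_like(u)],-1)@np.linalg.inv(K).T
    c=r*dep[...,None]; c[...,1:]*=-1; return (c-T[:3,3])@T[:3,:3]
def snap(n):
    i,d=read_camera(n); return i,d
def save(name,im,scale=1):
    cv2.imwrite('pics/'+name,cv2.resize(im[...,::-1],None,fx=scale,fy=scale,interpolation=cv2.INTER_CUBIC))
def st():
    s=state(); print({k:np.round(s[k],2).tolist() for k in ("time_s","tcp_pos","tcp_rot","force","wrist_torque","opening","qpos")})
E
python3 - <<'E'
from h import *
st(); print(hold_point_z if not callable(hold_point_z) else hold_point_z())
for n in("top","scene"):
    i,d=snap(n); save(n+'0.png',i,1.25); np.savez(n+'0.npz',i=i,d=d); K,T,p=cam(n); print(n,p.keys(),K.tolist(),(-T[:3,:3].T@T[:3,3]).round())
E
```

```text
{'time_s': 0.0, 'tcp_pos': [196.58, -645.28, 204.78], 'tcp_rot': [-84.64, 89.93, 112.3], 'force': [-0.14, 0.05, 1.21], 'wrist_torque': [0.01, -0.03, 0.0], 'opening': 94.05, 'qpos': [64.49, 24.45, 4.23, 92.05, -1.95, 63.64, -3.85]}
-18.8
top dict_keys(['camera_matrix', 'world_to_cam']) [[361.44440576875434, 0.0, 315.5668796530636], [0.0, 361.44440576875434, 202.37784108777666], [0.0, 0.0, 1.0]] [ 280.  -17. 1050.]
scene dict_keys(['camera_matrix', 'world_to_cam']) [[434.4004239398393, 0.0, 328.7761996565008], [0.0, 434.4004239398393, 202.1297770659727], [0.0, 0.0, 1.0]] [1058. -532.  947.]
```

View pics/top0.png

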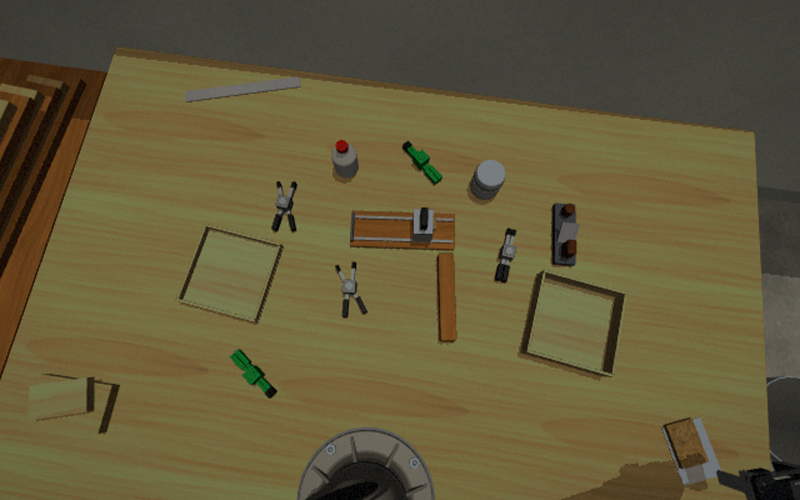

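View pics/scene0.png

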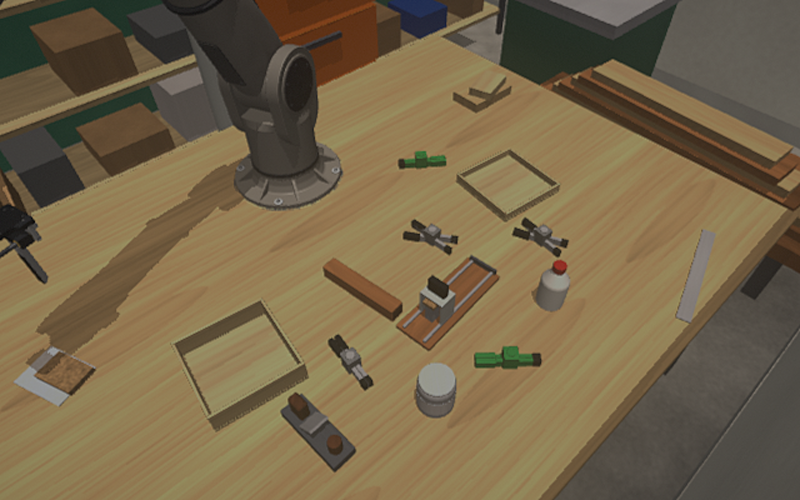

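The top view (shown at 1.25×) has two X-shaped open clamps at (285,205) and (349,288), and one slim clamp, probably shut, at (508,255). The green look-alikes are at (422,162) and (253,372). The low tray is at (232,274), the deep tray at (575,324), the bar at (447,296), and the rest at (402,230) with its guard at (424,222).

```bash
cat >> h.py <<'E'
def rect(P):
    (c,s,a)=cv2.minAreaRect(P[:,:2].astype(np.float32)); 
    if s[0]<s[1]: s=s[::-1]; a+=90
    return np.round(c,1),np.round(s,1),round((a+90)%180-90,1)
E
python3 - <<'E'
from h import *
f=np.load('top0.npz'); im,d=f['i'],f['d']; W=cloud('top',d); Z=W[...,2]
print('bench z',np.percentile(Z[230:240,150:250],[5,50,95]))
v,u=np.mgrid[:400,:640]
def near(cu,cv_,r,z0,z1): 
    m=(abs(u-cu/1.25)<r)&(abs(v-cv_/1.25)<r)&(Z>z0)&(Z<z1); return m
for nm,(a,b) in dict(o1=(285,205),o2=(349,288),s=(508,255)).items():
    m=near(a,b,26,28,50); P=W[m]; al=near(a,b,28,8,50); dark=al&(im.max(-1)<45)
    print(nm,len(P),rect(P),P[:,2].max().round(1),'all',rect(W[al]),'dark mean',W[dark].mean(0).round(1),dark.sum(),'lightmean',W[al&~dark].mean(0).round(1))
m=near(447,296,46,25,50)&(abs(u-447/1.25)<14);print('bar',rect(W[m]),W[m][:,2].mean())
m=near(424,222,16,95,125);print('fin',rect(W[m]),W[m][:,2].mean())
m=near(424,222,20,70,90);print('guardtop',rect(W[m]),W[m][:,2].mean())
m=near(402,230,52,7,18)&(abs(v-184)<22);print('base',rect(W[m]))
m=near(232,274,52,20,32);print('low',rect(W[m]),W[m][:,2].max())
m=near(575,324,55,48,60);print('deep',rect(W[m]),W[m][:,2].max())
m=near(344,160,24,20,125);print('glue',rect(W[m]))
m=near(489,180,22,20,125);print('tin',rect(W[m]))
m=near(565,235,30,15,70)&(abs(u-452)<16);print('plane',rect(W[m]),W[m][:,2].max())
def c(im,a,b,r,s): return cv2.resize(im[int(b/1.25)-r:int(b/1.25)+r,int(a/1.25)-r:int(a/1.25)+r],None,fx=s,fy=s,interpolation=cv2.INTER_CUBIC)
cr=[c(im,*p,25,5) for p in((285,205),(349,288),(508,255))]
save('crop1.png',np.minimum(np.hstack(cr).astype(int)*2,255).astype(np.uint8))
E
```

```text
bench z [-1.62152626  5.0370282  10.66604602]
o1 113 (array([576.4, 314.5]), array([121.9,  33.5]), -19.5) 44.1 all (array([595. , 301.1]), array([168.3,  86.9]), -11.1) dark mean [597.8 294.1  20. ] 195 lightmean [610.9 305.8  28.6]
o2 117 (array([439.8, 109.1]), array([29.1, 28.9]), 8.7) 43.4 all (array([438.2, 107.9]), array([122.9,  55.8]), 20.1) dark mean [417.2 101.   21.2] 150 lightmean [444.6 110.1  28.1]
s 140 (array([ 552.1, -276.1]), array([121.4,  37.9]), 54.1) 49.8 all (array([ 567.8, -275.1]), array([129.9,  98.8]), -8.5) dark mean [ 546.7 -252.1   22.8] 244 lightmean [ 579.2 -246.2   28.8]
bar (array([ 468.8, -109.2]), array([234.5,  48.7]), 13.1) 36.3789445550364
fin (array([603.8, -35.8]), array([43.4, 16.2]), 5.9) 112.04270086053447
guardtop (array([604.4, -39.6]), array([58.6, 49.2]), 7.3) 79.92106173283383
base (array([598.9,   9.4]), array([249.,  91.]), -83.5)
low (array([475.1, 377.7]), array([273.9, 206.5]), -6.6) 31.779346512874426
deep (array([ 434.7, -401.3]), array([192. , 190.5]), 82.6) 59.50218051188538
glue (array([736.7, 169.7]), array([58.1, 50.5]), -65.6)
tin (array([ 739. , -173.8]), array([69., 68.]), -58.5)
plane (array([ 625.5, -371.3]), array([186.3,  71.8]), -5.7) 69.76736280775013
```

View pics/crop1.png

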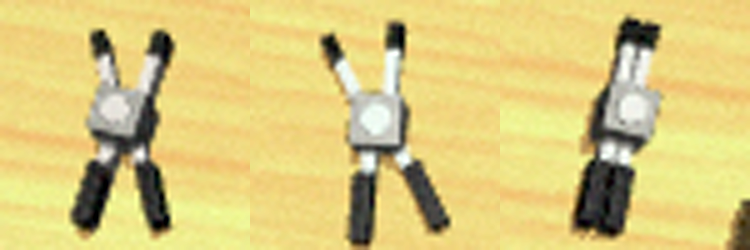

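The enlarged crop settles the clamps. Left and middle have spread limbs (open, going to the deep tray); the right has limbs side by side (shut, going to the low tray). Next I'll refine their poses by casting rays.

```bash
cat >> h.py <<'E'
def go(x,y,z,jaw,pos=None):
    """print shift (cm, tool axes now) and spin so that TCP -> x,y,z and jaw axis -> world angle jaw (mod 180)"""
    from scipy.spatial.transform import Rotation as R
    s=state(); M=R.from_euler('xyz',s["tcp_rot"],degrees=True).as_matrix()
    d=np.array([x,y,z])-np.array(s["tcp_pos"])
    a=np.degrees(np.arctan2(M[1,1],M[0,1])); sp=-((jaw-a+90)%180-90)   # tool x is down
    print('shift cm',(M.T@d/10).round(2),'spin',round(sp,1),'jaw now',round(a,1),'j7',round(s["qpos"][6],1),'toolx',M[:,0].round(3))
E
python3 - <<'E'
from h import *
A=lambda a,b:np.degrees(np.arctan2(*(b-a)[1::-1])).round(1)
def cl(n,org,blk,tip,han):
    p=lambda q,z:world('top',org[0]+q[0]/5-.4,org[1]+q[1]/5-.4,z)
    print(n,p(blk,38).round(1),'ang',A(p(han,20),p(tip,20)), 'len',np.linalg.norm(p(han,20)-p(tip,20)).round(1), 'px scene',px('scene',p(blk,38)).round()*1.25)
cl('o1',(203,139),(114,109),(130,37),(122,227))
cl('o2',(254,205),(127,118),(113,33),(149,236))
cl('s',(381,179),(133,107),(138,25),(104,225))
def quad(n,c,z):
    P=np.array([world('top',a/1.25,b/1.25,z) for a,b in c]); print(n,P[:,:2].round(1).tolist(),'ctr',P.mean(0).round(1),'sides',[np.linalg.norm(P[i]-P[i-1]).round() for i in range(4)],'ang',A(P[0],P[1]),A(P[3],P[2]))
quad('low',[(208,228),(283,244),(258,322),(180,299)],28)
quad('deep',[(542,271),(625,292),(612,376),(525,350)],55)
f=np.load('top0.npz'); im,d=f['i'],f['d']; W=cloud('top',d); Z=W[...,2]
hsv=cv2.cvtColor(im,cv2.COLOR_RGB2HSV)
for n in('top','scene'):
    g=np.load(n+'0.npz')['i']; h=cv2.cvtColor(g,cv2.COLOR_RGB2HSV); a=[int(t/1.25) for t in((447,320) if n=='top' else (362,288))]; print(n,'bar hsv',h[a[1],a[0]],'bench',h[260 if n=='top' else 200,240 if n=='top' else 230])
hb=hsv[int(300/1.25),int(447/1.25)].astype(int)
m=((abs(hsv[...,0].astype(int)-hb[0])<5)&(hsv[...,1]>hb[1]-25)&(abs(hsv[...,2].astype(int)-hb[2])<25)).astype(np.uint8)
k,l,s,c=cv2.connectedComponentsWithStats(m); i=l[240,357]; v,u=np.where(l==i); P=np.array([world('top',a,b,36) for a,b in zip(u,v)]); print('bar top',s[i],rect(P))
E
```

```text
o1 [619.1 301.8  38. ] ang 9.6 len 121.3 px scene [545. 230.]
o2 [441.8 109.1  38. ] ang 19.8 len 120.5 px scene [432.5 230. ]
s [ 578.4 -243.3   38. ] ang -4.1 len 124.1 px scene [351.25 356.25]
low [[528.8, 462.8], [516.8, 279.5], [330.7, 297.3], [355.1, 483.8]] ctr [432.8 380.9  28. ] sides [np.float64(175.0), np.float64(184.0), np.float64(187.0), np.float64(188.0)] ang -93.7 -97.4
deep [[535.8, -317.3], [515.6, -503.5], [329.8, -480.7], [356.3, -293.2]] ctr [ 434.4 -398.6   55. ] sides [np.float64(181.0), np.float64(187.0), np.float64(187.0), np.float64(189.0)] ang -96.2 -98.1
top bar hsv [ 16 197 115] bench [ 28 111 119]
scene bar hsv [ 13 149 130] bench [ 19 114 152]
bar top [351 203  14  69 830] (array([ 452.5, -113.9]), array([193.6,  34.2]), 8.7)
```

```bash
python3 -c "
from h import *
go(578.4,-243.3,120,86)"
```

```text
shift cm [  8.51 -27.32 -48.24] spin 20.9 jaw now -73.1 j7 -3.8 toolx [-0.     0.001 -1.   ]
```

```bash
python3 -m inch '[[[0.4,-1.5,-2.7,0],[0.4,-1.5,-2.7,0],[0.4,-1.5,-2.7,0],[0.4,-1.5,-2.7,0],[0.4,-1.5,-2.7,0],[0.4,-1.5,-2.7,0],[0.4,-1.5,-2.7,0],[0.4,-1.5,-2.7,0],[0.4,-1.5,-2.7,0],[0.4,-1.5,-2.7,0]]]' 70 30
python3 -m inch '[[[0.4,-1.5,-2.7,0],[0.4,-1.5,-2.7,0],[0.4,-1.5,-2.7,0],[0.4,-1.5,-2.7,0],[0.4,-1.5,-2.7,0],[0.4,-1.5,-2.7,0],[0,0,0,7],[0,0,0,7],[0,0,0,7],[0,0,0,0]]]' 
python3 -c "
from h import *
st();go(578.4,-243.3,9,86)"
```

```text
time_s: 0.93
tcp_pos: [412.0, -422.1, 165.1]
tcp_rot: [-66.0, 90.0, 130.9]
force: [0.4, 0.1, -0.2]
opening: 65.7
time_s: 1.77
tcp_pos: [540.0, -289.9, 141.1]
tcp_rot: [-11.7, 90.0, 163.9]
force: [0.6, -0.5, -0.1]
opening: 65.9
{'time_s': 1.77, 'tcp_pos': [539.96, -289.87, 141.12], 'tcp_rot': [-11.66, 89.96, 163.94], 'force': [0.57, -0.54, -0.08], 'wrist_torque': [0.0, -0.01, 0.02], 'opening': 65.92, 'qpos': [23.53, 22.36, -1.69, 103.63, 0.8, 54.07, -72.9]}
shift cm [13.21 -4.94 -3.48] spin -0.4 jaw now -94.4 j7 -72.9 toolx [-0.001  0.    -1.   ]
```

```bash
python3 -m inch '[[[0,-2.5,-1.8,0],[0,-2.5,-1.7,0],[3,0,0,0],[3,0,0,0],[3,0,0,0],[2,0,0,0],[1.2,0,0,0],[1,0,0,0],[0,0,0,0],[0,0,0,0]]]'
python3 -m inch '[[[0,0,0,0],[0,0,0,0],[0,0,0,0],[0,0,0,0],[0,0,0,0],[0,0,0,0]]]' 20 30
python3 -m inch '[[[-1,0,0,0],[-2,0,0,0],[-2,0,0,0],[0,0,0,0]]]'
python3 - <<'E'
from h import *
st();go(436,381,100,84)
i,_=snap('scene'); save('s1.png',i[180:380,180:440],3)
E
```

```text
time_s: 2.6
tcp_pos: [578.8, -242.9, 9.9]
tcp_rot: [-172.0, 90.0, 4.0]
force: [-0.5, 0.2, 0.3]
opening: 65.6
time_s: 3.1
tcp_pos: [578.6, -242.8, 9.8]
tcp_rot: [170.9, 90.0, -13.2]
force: [-0.8, 1.2, 4.2]
opening: 29.9
time_s: 3.43
tcp_pos: [580.4, -243.5, 63.6]
tcp_rot: [166.8, 89.7, -17.3]
force: [1.5, -0.2, -1.1]
opening: 29.9
{'time_s': 3.43, 'tcp_pos': [580.36, -243.46, 63.6], 'tcp_rot': [166.76, 89.73, -17.31], 'force': [1.48, -0.24, -1.08], 'wrist_torque': [0.04, -0.11, -0.08], 'opening': 29.94, 'qpos': [18.96, 28.85, -2.7, 104.7, 1.81, 46.21, -78.72]}
shift cm [ -3.79 -61.26  18.81] spin 1.9 jaw now -94.1 j7 -78.7 toolx [ 0.004 -0.001 -1.   ]
```

View pics/s1.png

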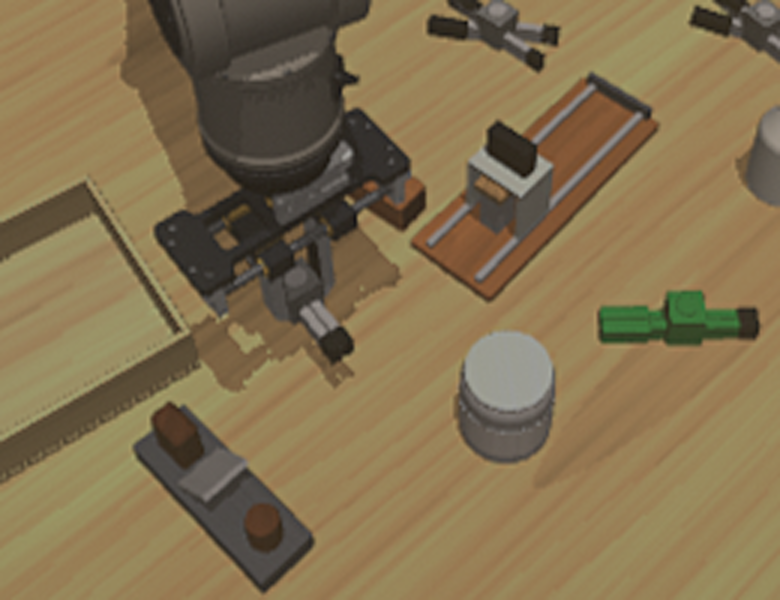

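The shut clamp is held at crop (290,290). The end stop is at the far end of the rest (crop 620,95), so the guard opens towards world +y.

```bash
python3 -m inch '[[[-3,0,0,0],[-3,-1,0,0],[-2.5,-2,0.5,0],[0,-3.4,1.1,0],[0,-3.4,1.1,0],[0,-3.4,1.1,0],[0,-3.4,1.1,0],[0,-3.4,1.1,0],[0,-3.4,1.1,0],[0,-3.4,1.1,0]]]' - 40
python3 -m inch '[[[0,-3.4,1.1,0],[0,-3.4,1.1,0],[0,-3.4,1.1,0],[0,-3.4,1.1,0],[0,-3.4,1.1,0],[0,-3.4,1.1,0],[0,-3.4,1.1,0],[0,-3.4,1.1,0],[0,-3,1.1,2],[0,-2,0.5,0]]]'
python3 -c "
from h import *
st();go(436,381,17,84)"
```

```text
time_s: 4.32
tcp_pos: [514.5, 31.8, 144.0]
tcp_rot: [10.9, 90.0, -173.2]
force: [0.9, 0.2, -2.4]
opening: 30.0
time_s: 5.15
tcp_pos: [433.1, 362.1, 143.9]
tcp_rot: [-9.5, 89.9, 164.5]
force: [-0.5, 0.1, -1.6]
opening: 30.1
{'time_s': 5.15, 'tcp_pos': [433.05, 362.12, 143.94], 'tcp_rot': [-9.48, 89.92, 164.51], 'force': [-0.54, 0.12, -1.56], 'wrist_torque': [0.09, -0.05, 0.03], 'opening': 30.06, 'qpos': [-30.7, 19.07, -19.02, 108.84, 7.54, 53.33, -149.27]}
shift cm [12.69 -1.91 -0.11] spin -0.0 jaw now -96.0 j7 -149.3 toolx [-0.001  0.    -1.   ]
```

```bash
python3 -m inch '[[[0,-1.9,0,0],[3,0,0,0],[3,0,0,0],[3,0,0,0],[2,0,0,0],[1,0,0,0],[0.5,0,0,0],[0.2,0,0,0],[0,0,0,0],[0,0,0,0]]]'
python3 -m inch '[[[0,0,0,0],[0,0,0,0],[0,0,0,0],[-1,0,0,0],[-3,0,0,0],[-3,0,0,0],[-3,0,0,0],[0,0,0,0]]]' 60
python3 -c "
from h import *
st();go(619.1,301.8,110,99.6)"
```

```text
time_s: 5.98
tcp_pos: [437.9, 378.4, 18.6]
tcp_rot: [-130.8, 89.9, 43.1]
force: [-0.4, -0.2, -0.8]
opening: 30.2
time_s: 6.65
tcp_pos: [439.4, 380.1, 124.0]
tcp_rot: [-130.7, 89.5, 43.2]
force: [1.3, 0.4, 0.4]
opening: 56.5
{'time_s': 6.65, 'tcp_pos': [439.42, 380.11, 123.96], 'tcp_rot': [-130.71, 89.55, 43.23], 'force': [1.29, 0.44, 0.44], 'wrist_torque': [0.04, -0.02, -0.05], 'opening': 56.46, 'qpos': [-33.44, 21.39, -17.01, 108.21, 7.95, 51.07, -150.37]}
shift cm [  1.46   5.9  -18.69] spin -15.7 jaw now -96.1 j7 -150.4 toolx [ 0.006  0.005 -1.   ]
```

```bash
python3 -m inch '[[[0,1,-3.1,0],[0,1,-3.1,0],[0,1,-3.1,0],[0,1,-3.1,0],[0,1,-3.1,0],[0,0.9,-3.2,0],[0,0,0,-5.2],[0,0,0,-5.2],[0,0,0,-5.3],[0,0,0,0]]]' 70
python3 - <<'E'
from h import *
st();go(619.1,301.8,9,99.6)
i,_=snap('scene'); save('s2.png',i[80:280,250:510],3)
E
```

```text
time_s: 7.48
tcp_pos: [617.3, 299.3, 118.1]
tcp_rot: [-122.6, 90.0, 67.3]
force: [0.0, -0.9, -0.3]
opening: 65.5
{'time_s': 7.48, 'tcp_pos': [617.33, 299.35, 118.1], 'tcp_rot': [-122.64, 89.97, 67.26], 'force': [0.05, -0.93, -0.28], 'wrist_torque': [0.01, -0.01, 0.01], 'opening': 65.48, 'qpos': [-19.12, 30.95, -16.9, 93.85, 10.28, 56.71, -119.52]}
shift cm [10.91 -0.21 -0.21] spin 0.3 jaw now -80.1 j7 -119.5 toolx [ 0.  0. -1.]
```

View pics/s2.png

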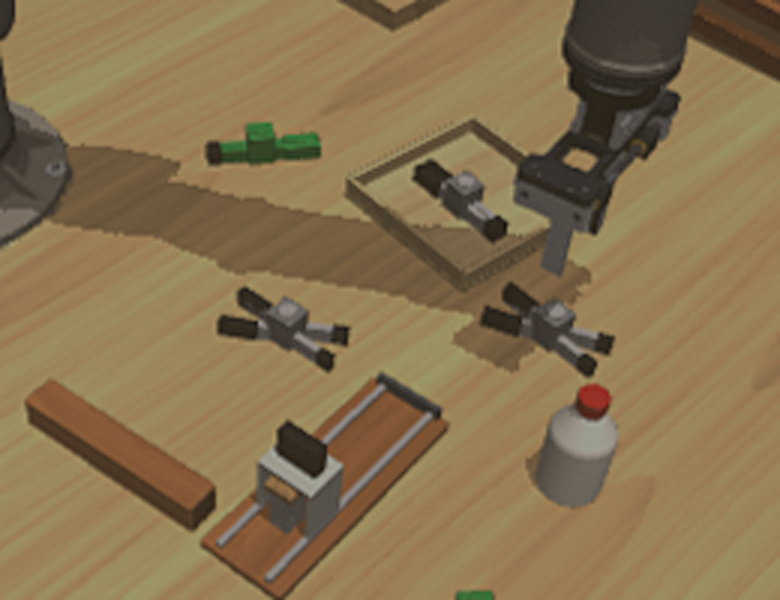

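The shut clamp lies fully inside the low tray (crop 460,200), and the open one at (555,325) hasn't moved. I'll grasp that one now.

```bash
python3 -m inch '[[[3,-0.2,-0.2,0],[3,0,0,0],[2,0,0,0],[1.5,0,0,0],[0.9,0,0,0],[0.5,0,0,0],[0,0,0,0]]]'
python3 -m inch '[[[0,0,0,0],[0,0,0,0],[0,0,0,0],[0,0,0,0],[0,0,0,0],[0,0,0,0]]]' 20 40
python3 -m inch '[[[-1,0,0,0],[-2,0,0,0],[-3,0,0,0],[-3,0,0,0],[-3,0,0,0],[-2,0,0,0],[0,0,0,0]]]'
python3 - <<'E'
from h import *
st();go(432,-439,150,84)
E
```

```text
time_s: 8.12
tcp_pos: [618.7, 301.9, 8.3]
tcp_rot: [22.1, 90.0, -148.3]
force: [-0.0, -0.7, 0.1]
opening: 66.1
time_s: 8.62
tcp_pos: [619.1, 301.8, 9.0]
tcp_rot: [-175.0, 90.0, 14.7]
force: [-0.4, -1.9, 5.0]
opening: 33.5
time_s: 9.2
tcp_pos: [620.6, 303.1, 154.2]
tcp_rot: [-160.0, 89.6, 29.6]
force: [0.9, 1.1, -1.3]
opening: 33.3
{'time_s': 9.2, 'tcp_pos': [620.59, 303.08, 154.23], 'tcp_rot': [-160.01, 89.61, 29.63], 'force': [0.92, 1.13, -1.29], 'wrist_torque': [0.06, -0.05, -0.03], 'opening': 33.34, 'qpos': [-19.09, 29.14, -17.17, 91.86, 9.59, 60.05, -119.32]}
shift cm [6.000e-02 7.000e+01 3.102e+01] spin 15.6 jaw now -80.4 j7 -119.3 toolx [ 0.006  0.003 -1.   ]
```

```bash
python3 - <<'E'
from h import *
a,_=snap('scene'); 
c=px('scene',(620,303,130)).astype(int); save('s3.png',np.minimum(a[c[1]-45:c[1]+65,c[0]-70:c[0]+70].astype(int)*3//2,255).astype(np.uint8),5)
E
```

```text
(no output)
```

View pics/s3.png

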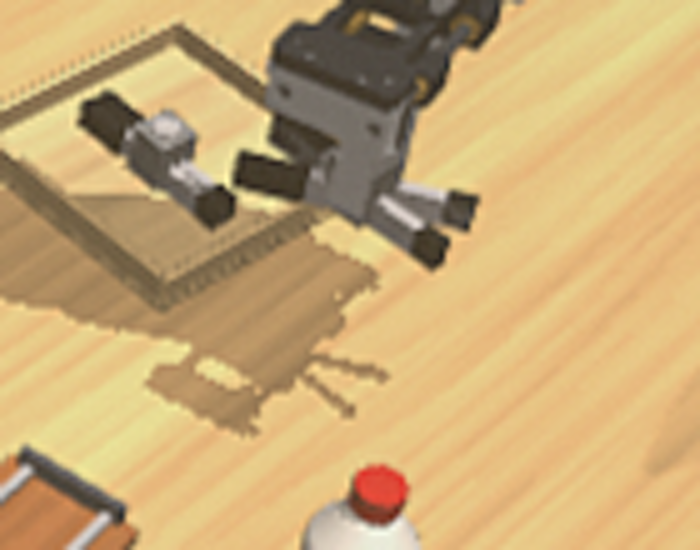

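It is held by the pivot block, slightly yawed, with the jaws still spread. I'll carry it to the deep tray.

```bash
python3 -m inch '[[[0,1.5,0.7,0],[0,3,1.3,0],[0,3.2,1.4,0],[0,3.2,1.4,0],[0,3.2,1.4,0],[0,3.2,1.4,0],[0,3.2,1.4,0],[0,3.2,1.4,0],[0,3.2,1.4,0],[0,3.2,1.4,0]]]'
python3 -m inch '[[[0,3.2,1.4,0],[0,3.2,1.4,0],[0,3.2,1.4,0],[0,3.2,1.4,0],[0,3.2,1.4,0],[0,3.2,1.4,0],[0,3.2,1.4,0],[0,3.2,1.4,0],[0,3.2,1.4,0],[0,3.2,1.4,0]]]'
python3 - <<'E'
from h import *
st();go(432,-439,150,84)
E
```

```text
time_s: 10.08
tcp_pos: [537.6, -18.6, 147.7]
tcp_rot: [-11.2, 89.9, 178.5]
force: [1.1, 0.3, -1.5]
opening: 33.5
time_s: 10.92
tcp_pos: [453.3, -357.1, 147.6]
tcp_rot: [-45.3, 89.9, 144.3]
force: [1.7, 0.1, -2.0]
opening: 34.1
{'time_s': 10.92, 'tcp_pos': [453.3, -357.15, 147.62], 'tcp_rot': [-45.32, 89.91, 144.33], 'force': [1.69, 0.1, -1.97], 'wrist_torque': [-0.0, -0.17, -0.05], 'opening': 34.06, 'qpos': [34.75, 18.92, -3.55, 107.81, 1.43, 53.41, -49.82]}
shift cm [-0.24  7.71  3.47] spin 15.6 jaw now -80.4 j7 -49.8 toolx [-0.001  0.001 -1.   ]
```

```bash
python3 -m inch '[[[0,3,1.4,0],[0,3,1.4,0],[0,1.8,0.8,0],[0,0,0,5],[0,0,0,3],[0,0,0,0]]]'
python3 - <<'E'
from h import *
st();go(432,-439,17,84)
a,_=snap('scene'); 
c=px('scene',(432,-439,120)).astype(int); save('s4.png',np.minimum(a[c[1]-50:c[1]+80,max(0,c[0]-60):c[0]+110].astype(int)*3//2,255).astype(np.uint8),4)
E
```

```text
time_s: 11.42
tcp_pos: [431.4, -438.7, 147.2]
tcp_rot: [-42.3, 89.9, 139.1]
force: [0.7, 1.1, -2.1]
opening: 29.9
{'time_s': 11.42, 'tcp_pos': [431.36, -438.69, 147.25], 'tcp_rot': [-42.32, 89.88, 139.12], 'force': [0.7, 1.13, -2.14], 'wrist_torque': [0.01, -0.02, -0.04], 'opening': 29.92, 'qpos': [39.5, 22.21, -0.02, 103.03, 0.0, 54.89, -49.07]}
shift cm [13.02  0.05 -0.08] spin 7.4 jaw now -88.6 j7 -49.1 toolx [-0.002  0.001 -1.   ]
```

View pics/s4.png

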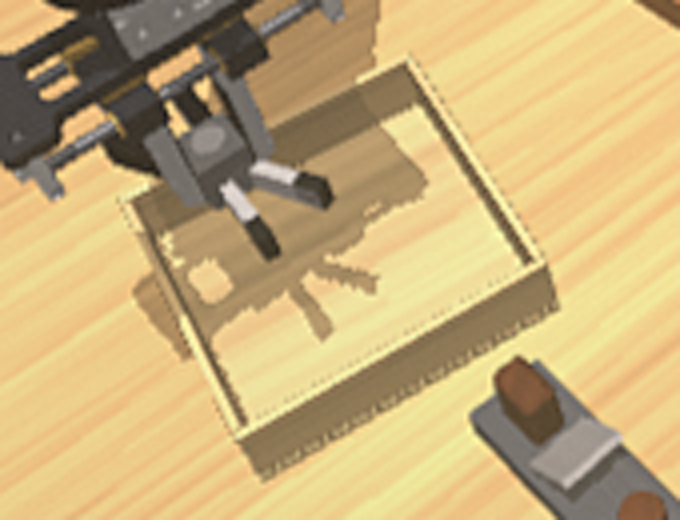

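The block is now seated square in the fingers with its jaws spread, and it hangs over the inside of the deep tray. Lowering it.

```bash
python3 -m inch '[[[0,0,0,7],[3,0,0,0],[3,0,0,0],[3,0,0,0],[1.5,0,0,0],[1,0,0,0],[0.6,0,0,0],[0.4,0,0,0],[0.3,0,0,0],[0,0,0,0]]]'
python3 -m inch '[[[0,0,0,0],[0,0,0,0],[0,0,0,0],[0,0,0,0],[-1,0,0,0],[-3,0,0,0],[-3,0,0,0],[-3,0,0,0],[-3,0,0,0],[0,0,0,0]]]' 55
python3 - <<'E'
from h import *
st();go(441.8,109.1,130,109.8)
E
```

```text
time_s: 12.3
tcp_pos: [432.5, -439.0, 20.8]
tcp_rot: [151.2, 90.0, -34.1]
force: [0.1, -0.1, -2.0]
opening: 30.0
time_s: 13.13
tcp_pos: [434.3, -440.9, 157.3]
tcp_rot: [145.9, 89.5, -39.5]
force: [0.9, -0.1, 0.3]
opening: 51.6
{'time_s': 13.13, 'tcp_pos': [434.3, -440.93, 157.35], 'tcp_rot': [145.87, 89.52, -39.5], 'force': [0.88, -0.05, 0.3], 'wrist_torque': [0.02, -0.03, 0.03], 'opening': 51.56, 'qpos': [38.35, 21.57, 1.43, 102.61, -0.64, 55.35, -55.34]}
shift cm [  2.45 -54.84   4.42] spin -25.2 jaw now -95.4 j7 -55.3 toolx [ 0.006 -0.005 -1.   ]
```

```bash
python3 -m inch '[[[0,-2,0.3,0],[0,-3.4,0.3,0],[0,-3.4,0.3,0],[0,-3.4,0.3,0],[0,-3.4,0.3,0],[0,-3.4,0.3,0],[0,-3.4,0.3,0],[0,-3.4,0.3,0],[0,-3.4,0.3,0],[0,-3.4,0.3,0]]]' 70
python3 -m inch '[[[0,-3.4,0.3,0],[0,-3.4,0.3,0],[0,-3.4,0.3,0],[0,-3.4,0.3,0],[0,-3.4,0.3,0],[0,-3.4,0.3,0],[0,-1.7,0,-6],[0,0,0,-7],[0,0,0,-7],[0,0,0,-5]]]'
python3 - <<'E'
from h import *
st()
# recheck o2 and the first deep-tray clamp
for n in ('top','scene'):
    i,d=snap(n); np.savez(n+'1.npz',i=i,d=d)
f=lambda im,c,r,s:cv2.resize(im[c[1]-r:c[1]+r,c[0]-r:c[0]+r],None,fx=s,fy=s,interpolation=cv2.INTER_CUBIC)
i0=np.load('top1.npz')['i'];i1=np.load('scene1.npz')['i']
cd=px('top',(436,-399,20)).astype(int); co=px('scene',(442,109,20)).astype(int); print(cd,co)
save('c5.png',np.minimum(np.hstack([f(i0,cd,40,5),f(i1,co,40,5)]).astype(int)*2,255).astype(np.uint8))
go(441.8,109.1,9,109.8)
E
```

```text
time_s: 13.97
tcp_pos: [432.6, -110.1, 151.3]
tcp_rot: [164.3, 89.9, -21.1]
force: [1.7, -0.6, -0.4]
opening: 65.7
time_s: 14.8
tcp_pos: [435.5, 110.6, 151.1]
tcp_rot: [152.9, 90.0, -7.0]
force: [0.4, -0.5, -0.8]
opening: 65.5
{'time_s': 14.8, 'tcp_pos': [435.55, 110.64, 151.11], 'tcp_rot': [152.88, 89.95, -7.02], 'force': [0.38, -0.53, -0.77], 'wrist_torque': [-0.03, 0.01, -0.01], 'opening': 65.51, 'qpos': [-0.63, 8.31, -23.53, 121.98, 4.32, 50.44, -96.6]}
[456 257] [346 187]
shift cm [14.2   0.31 -0.54] spin -0.0 jaw now -70.2 j7 -96.9 toolx [ 0.001 -0.    -1.   ]
```

View pics/c5.png

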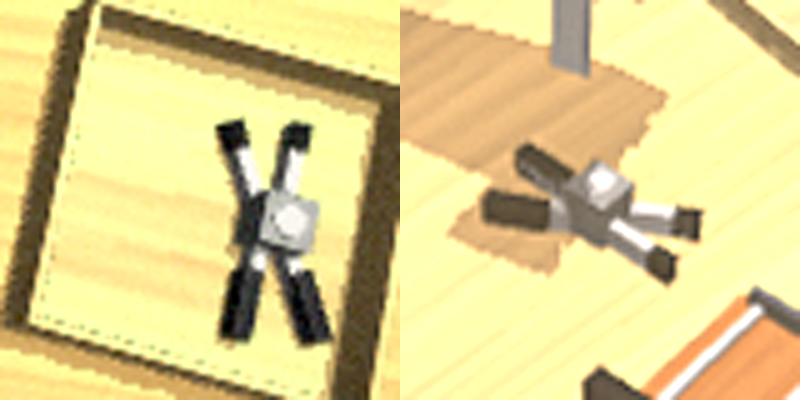

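The first open clamp lies inside the deep tray on its right side (crop 290,220). The second at crop (600,190) hasn't moved. The depth rectangle of its block gives 9° instead of 20°, so I'll turn 10° and grip.

```bash
python3 -m inch '[[[0,0.3,-0.5,5],[3,0,0,5],[3,0,0,0],[3,0,0,0],[2,0,0,0],[1.5,0,0,0],[1,0,0,0],[0.6,0,0,0],[0,0,0,0],[0,0,0,0]]]'
python3 -m inch '[[[0,0,0,0],[0,0,0,0],[0,0,0,0],[0,0,0,0],[0,0,0,0],[0,0,0,0]]]' 20 40
python3 -m inch '[[[-1,0,0,0],[-2,0,0,0],[-3,0,0,0],[-3,0,0,0],[-3,0,0,0],[-2,0,0,0],[0,0,0,0]]]'
python3 - <<'E'
from h import *
st();go(440,-352,150,84)
E
```

```text
time_s: 15.73
tcp_pos: [441.5, 109.1, 10.0]
tcp_rot: [178.6, 90.0, 8.2]
force: [-0.9, 0.5, 0.0]
opening: 65.7
time_s: 16.23
tcp_pos: [441.3, 109.1, 9.7]
tcp_rot: [-167.5, 90.0, 22.2]
force: [-0.1, -1.0, 4.9]
opening: 30.2
time_s: 16.82
tcp_pos: [443.0, 109.7, 153.9]
tcp_rot: [-176.4, 89.7, 13.3]
force: [0.4, 0.4, -1.2]
opening: 30.3
{'time_s': 16.82, 'tcp_pos': [442.96, 109.72, 153.92], 'tcp_rot': [-176.39, 89.66, 13.25], 'force': [0.44, 0.38, -1.18], 'wrist_torque': [0.04, -0.13, 0.02], 'opening': 30.27, 'qpos': [-0.87, 8.53, -22.87, 121.27, 4.35, 50.61, -106.62]}
shift cm [ 0.33 45.47  8.03] spin 15.6 jaw now -80.4 j7 -106.6 toolx [ 0.006  0.001 -1.   ]
```

```bash
python3 -m inch '[[[0,2,0.4,0],[0,3.3,0.6,0],[0,3.3,0.6,0],[0,3.3,0.6,0],[0,3.3,0.6,0],[0,3.3,0.6,0],[0,3.3,0.6,0],[0,3.3,0.6,0],[0,3.3,0.6,0],[0,3.3,0.6,0]]]'
python3 -m inch '[[[0,3.3,0.6,0],[0,3.3,0.6,0],[0,3.3,0.6,0],[0,3,0.5,0],[0,1.1,0.2,5],[0,0,0,5],[0,0,0,5],[0,0,0,0]]]'
python3 - <<'E'
from h import *
st();go(440,-352,20,84)
E
```

```text
time_s: 17.65
tcp_pos: [436.3, -214.6, 149.2]
tcp_rot: [-39.0, 90.0, 150.6]
force: [1.9, 0.1, -1.7]
opening: 30.0
time_s: 18.32
tcp_pos: [435.3, -355.3, 148.8]
tcp_rot: [-34.2, 89.9, 140.2]
force: [0.5, 0.7, -2.4]
opening: 29.9
{'time_s': 18.32, 'tcp_pos': [435.34, -355.26, 148.82], 'tcp_rot': [-34.2, 89.91, 140.16], 'force': [0.46, 0.67, -2.41], 'wrist_torque': [0.08, -0.0, 0.01], 'opening': 29.86, 'qpos': [32.43, 17.42, 0.27, 109.86, -0.11, 52.81, -62.88]}
shift cm [12.88 -0.36 -0.45] spin 0.4 jaw now -95.6 j7 -62.9 toolx [-0.001  0.001 -1.   ]
```

```bash
python3 -m inch '[[[3,0.3,-0.3,0],[3,0,0,0],[3,0,0,0],[1.5,0,0,0],[1,0,0,0],[0.6,0,0,0],[0.4,0,0,0],[0.3,0,0,0],[0,0,0,0]]]'
python3 -m inch '[[[0,0,0,0],[0,0,0,0],[0,0,0,0],[0,0,0,0],[-1,0,0,0],[-3,0,0,0],[-3,0,0,0],[-3,0,0,0],[-4,0,0,0],[0,0,0,0]]]' 47
python3 - <<'E'
from h import *
st()
i,d=snap('scene'); save('s6.png',i,1.25)
go(604,-36,165,97)
E
```

```text
time_s: 19.07
tcp_pos: [438.9, -358.8, 21.8]
tcp_rot: [159.8, 90.0, -25.5]
force: [-0.2, 0.2, -1.7]
opening: 30.2
time_s: 19.9
tcp_pos: [441.3, -360.6, 169.3]
tcp_rot: [152.9, 89.5, -32.5]
force: [1.0, -0.7, 1.0]
opening: 44.2
{'time_s': 19.9, 'tcp_pos': [441.32, -360.64, 169.31], 'tcp_rot': [152.87, 89.45, -32.5], 'force': [1.0, -0.74, 1.04], 'wrist_torque': [-0.01, -0.01, -0.04], 'opening': 44.18, 'qpos': [32.47, 16.46, 0.37, 108.27, -0.13, 54.72, -62.47]}
shift cm [  0.09 -33.79 -13.25] spin -12.4 jaw now -95.4 j7 -62.5 toolx [ 0.006 -0.004 -1.   ]
```

View pics/s6.png

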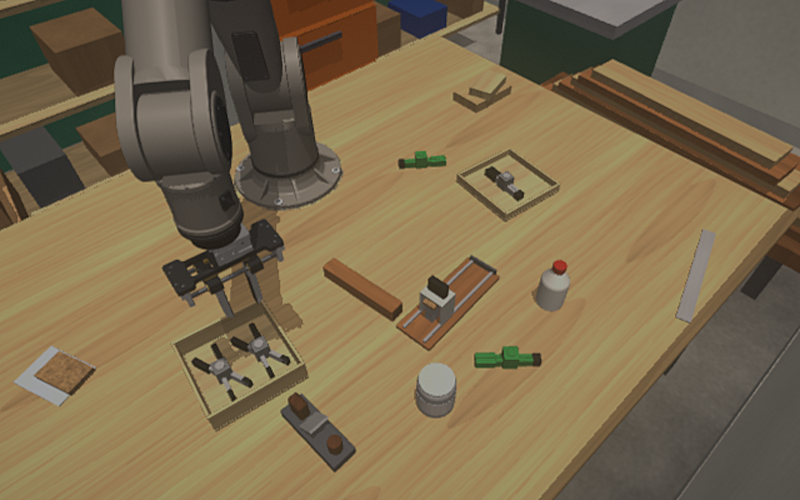

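All three clamps are in the right trays: both open ones in the deep tray at (220,370) and (262,345), the shut one in the low tray at (505,182). On to the guard.

```bash
python3 -m inch '[[[0,-3,-1.2,0],[0,-3,-1.2,0],[0,-3.1,-1.2,0],[0,-3.1,-1.2,0],[0,-3.1,-1.2,0],[0,-3.1,-1.2,0],[0,-3.1,-1.2,0],[0,-3.1,-1.2,0],[0,-3.1,-1.2,0],[0,-3.1,-1.2,0]]]' 55
python3 -m inch '[[[0,-3,-1.2,0],[0,0,0,-6],[0,0,0,-6],[0,0,0,0]]]'
python3 - <<'E'
from h import *
st();go(603,-36,90,96.5)
E
```

```text
time_s: 20.78
tcp_pos: [587.0, -61.6, 161.3]
tcp_rot: [0.5, 90.0, 175.2]
force: [0.7, -0.6, -0.1]
opening: 51.7
time_s: 21.12
tcp_pos: [601.3, -33.8, 161.0]
tcp_rot: [-16.2, 89.9, 170.8]
force: [-0.5, -1.0, -0.2]
opening: 51.5
{'time_s': 21.12, 'tcp_pos': [601.28, -33.79, 160.99], 'tcp_rot': [-16.19, 89.94, 170.83], 'force': [-0.51, -0.95, -0.17], 'wrist_torque': [-0.0, 0.0, 0.04], 'opening': 51.49, 'qpos': [5.84, 20.64, -10.95, 103.54, 4.6, 56.32, -89.96]}
shift cm [ 7.1   0.24 -0.15] spin 0.5 jaw now -83.0 j7 -90.0 toolx [-0.001  0.    -1.   ]
```

```bash
python3 -m inch '[[[2.5,0.2,-0.1,0],[2.5,0,0,0],[1.2,0,0,0],[0.7,0,0,0],[0,0,0,0],[0,0,0,0]]]'
python3 -m inch '[[[0,0,0,0],[0,0,0,0],[0,0,0,0],[0,0,0,0],[0,0,0,0],[0,0,0,0]]]' 5 15
python3 -m inch '[[[0,-1,0,0],[0,-1.5,0,0],[0,-1.5,0,0],[0,-1.5,0,0],[0,-1.5,0,0],[0,-1,0,0],[0,-1,0,0],[0,0,0,0]]]'
python3 -c "
from h import *
st()"
```

```text
time_s: 21.62
tcp_pos: [603.0, -36.4, 93.0]
tcp_rot: [-156.5, 90.0, 30.1]
force: [-0.1, 0.3, 0.1]
opening: 51.5
time_s: 22.12
tcp_pos: [602.9, -36.3, 92.7]
tcp_rot: [-166.2, 90.0, 20.4]
force: [-0.5, 0.1, 3.0]
opening: 15.9
time_s: 22.78
tcp_pos: [592.3, 55.5, 92.7]
tcp_rot: [-113.0, 89.9, 73.8]
force: [-0.1, 1.7, 3.3]
opening: 16.0
{'time_s': 22.78, 'tcp_pos': [592.31, 55.51, 92.71], 'tcp_rot': [-113.01, 89.94, 73.76], 'force': [-0.13, 1.73, 3.35], 'wrist_torque': [0.51, 0.03, -0.09], 'opening': 16.03, 'qpos': [-2.15, 24.55, -11.82, 107.62, 6.46, 48.44, -100.45]}
```

```bash
python3 -m inch '[[[0,-0.5,0,0],[0,-0.5,0,0],[0,0,0,0]]]'
python3 -m inch '[[[0,-0.4,0,0],[0,0,0,0]]]'
python3 -m inch '[[[0,-0.4,0,0],[0,0,0,0]]]'
```

```text
time_s: 23.03
tcp_pos: [591.4, 63.6, 92.7]
tcp_rot: [-141.7, 90.0, 44.9]
force: [-0.6, 1.3, 5.9]
opening: 15.8
time_s: 23.2
tcp_pos: [591.0, 67.3, 92.7]
tcp_rot: [-147.7, 90.0, 39.0]
force: [0.0, 1.1, 5.7]
opening: 16.0
time_s: 23.37
tcp_pos: [590.8, 68.6, 92.7]
tcp_rot: [95.5, 89.9, -77.9]
force: [1.5, -10.1, 6.2]
opening: 15.9
```

```bash
python3 -m inch '[[[0,-0.3,0,0],[0,0,0,0]]]'
python3 -m inch '[[[0,-0.3,0,0],[0,0,0,0]]]'
```

```text
time_s: 23.53
tcp_pos: [590.8, 68.8, 92.6]
tcp_rot: [91.2, 89.7, -82.3]
force: [3.0, -23.2, 6.3]
opening: 16.0
time_s: 23.7
tcp_pos: [590.6, 70.6, 92.6]
tcp_rot: [90.2, 89.7, -83.5]
force: [5.4, -29.0, 7.1]
opening: 19.6
```

The guard is against its end stop: force rose to 29 N and travel stopped after about 105 mm. Releasing it and looking at the pad and bar.

```bash
python3 -m inch '[[[0,0,0,0],[0,0,0,0],[0,0,0,0],[-1,0,0,0],[-3,0,0,0],[-3,0,0,0],[-2,0,0,0],[0,1.5,3,0],[0,3,3,0],[0,0,0,0]]]' 60
python3 -m inch '[[[0,3,3,0],[0,3,3,0],[0,3,3,0],[0,3,3,0],[0,3,3,0],[0,3,3,0],[0,0,0,0]]]' 
python3 - <<'E'
from h import *
st()
for n in('top','scene'):
    i,d=snap(n); np.savez(n+'2.npz',i=i,d=d)
i,d=[np.load('top2.npz')[k] for k in 'id']; W=cloud('top',d)
m=(abs(W[...,0]-600)<60)&(abs(W[...,1]+50)<40)&(abs(W[...,2]-70)<8); print('pad',m.sum(),rect(W[m]) if m.sum()>5 else '', 'pred px',px('top',(604.6,-50.5,70)))
m=(abs(W[...,0]-590)<60)&(abs(W[...,1]-70)<40)&(W[...,2]>100)&(W[...,2]<125); print('fin',m.sum(),rect(W[m]) if m.sum()>5 else '')
h=cv2.cvtColor(i,cv2.COLOR_RGB2HSV); h0=cv2.cvtColor(np.load('top0.npz')['i'],cv2.COLOR_RGB2HSV); hb=h0[240,357].astype(int)
m=((abs(h[...,0].astype(int)-hb[0])<5)&(h[...,1]>hb[1]-25)&(abs(h[...,2].astype(int)-hb[2])<25)).astype(np.uint8)
k,l,s,c=cv2.connectedComponentsWithStats(m); q=l[240,357]; v,u=np.where(l==q); print(s[q],rect(np.array([world('top',a,b,36) for a,b in zip(u,v)])))
c=px('top',(540,-50,30)).astype(int); save('c7.png',np.minimum(i[c[1]-60:c[1]+60,c[0]-80:c[0]+80].astype(int)*2,255).astype(np.uint8),5)
go(455,-113,30,98)
E
```

```text
time_s: 24.53
tcp_pos: [531.9, 20.9, 183.2]
tcp_rot: [49.0, 89.9, -124.6]
force: [1.3, -0.6, 1.2]
opening: 56.4
time_s: 25.12
tcp_pos: [376.0, -174.8, 182.9]
tcp_rot: [23.6, 89.9, -150.1]
force: [-0.5, 0.2, 0.1]
opening: 56.2
{'time_s': 25.12, 'tcp_pos': [375.99, -174.82, 182.94], 'tcp_rot': [23.62, 89.94, -150.11], 'force': [-0.46, 0.16, 0.07], 'wrist_torque': [-0.04, 0.06, -0.01], 'opening': 56.15, 'qpos': [18.33, 1.21, -2.37, 124.78, 0.11, 54.05, -67.84]}
pad 109 (array([605.3, -50. ]), array([28.9, 27.7]), -81.9) pred px [343.14974729 178.58235413]
fin 98 (array([590.4,  68.4]), array([43.1, 13.9]), 8.8)Traceback (most recent call last):
  File "<stdin>", line 10, in <module>
  File "h.py", line 6, in world
    K,T,_=cam(n); r=np.linalg.inv(K)@np.array([u,v,1.]); r=np.array([r[0],-r[1],-1.])
          ~~~^^^
  File "h.py", line 4, in cam
    p=camera_params(n); return np.array(p["camera_matrix"]),np.array(p["world_to_cam"]),p
ValueError: time passes only in moves, steps and waits
```

```bash
sed -i 's/^def cam(n):/import functools\n@functools.lru_cache\ndef cam(n):/' h.py
python3 - <<'E'
from h import *
W=cloud('top',np.load('top0.npz')['d']).reshape(-1,3)
a=np.radians(8.2); e=np.array([np.cos(a),np.sin(a)]); n=np.array([-e[1],e[0]])
D=W[:,:2]-[452.5,-113.9]; s,t=D@e,D@n
m=(abs(s)<115)&(abs(t)<26)&(W[:,2]>24)&(W[:,2]<48)
print('depth',m.sum(),np.percentile(s[m],[1,3,97,99]).round(1),np.percentile(t[m],[2,5,95,98]).round(1),'slope',np.degrees(np.polyfit(s[m],t[m],1)[0]).round(1))
# scene image: red-brown comp
i=np.load('scene2.npz')['i']; i0=np.load('scene0.npz')['i']
c=px('scene',(452,-114,36)).astype(int); print(c, px('scene',[452.5+99*e[0],-113.9+99*e[1],36]),px('scene',[452.5-99*e[0],-113.9-99*e[1],36]))
j=np.load('top2.npz')['i']; k=px('top',(500,-90,30)).astype(int)
f=lambda im,c,r,s:cv2.resize(im[c[1]-r:c[1]+r,c[0]-r:c[0]+r],None,fx=s,fy=s,interpolation=cv2.INTER_CUBIC)
save('c7.png',np.minimum(np.hstack([f(i0,c,45,4.4),f(j,k,66,3)]).astype(int)*2,255).astype(np.uint8))
go(455,-113,30,98)
E
```

```text
depth 920 [-99.3 -94.2  93.7  99.8] [-16.7 -15.4  17.4  18.1] slope 0.7
[289 226] [317.84830533 245.59837463] [263.18664541 209.12318497]
shift cm [15.33 -4.92 -8.1 ] spin -1.5 jaw now -83.5 j7 -68.2 toolx [ 0.001  0.    -1.   ]
```

View pics/c7.png

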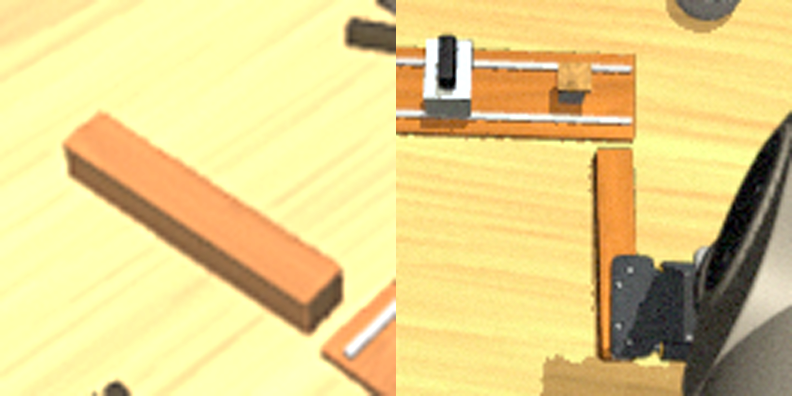

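The pad is bare, seen at crop (575,78), and the guard is at its end. The bar's middle is at about (453,-113) with an angle of about 8.7°. First trial lift is at the middle.

```bash
python3 -m inch '[[[0,-1.7,-2.7,-2.2],[0,-1.7,-2.7,0],[3,-1.5,-2.7,0],[3,0,0,0],[3,0,0,0],[3,0,0,0],[2.5,0,0,0],[1.5,0,0,0],[0.7,0,0,0],[0,0,0,0]]]' 60
python3 -c "
from h import *
st();go(453,-113,9,98.7)"
```

```text
time_s: 26.05
tcp_pos: [452.8, -109.6, 15.3]
tcp_rot: [-32.2, 89.9, 156.7]
force: [-0.3, 0.4, -1.0]
opening: 56.1
{'time_s': 26.05, 'tcp_pos': [452.82, -109.58, 15.33], 'tcp_rot': [-32.22, 89.86, 156.72], 'force': [-0.33, 0.38, -1.05], 'wrist_torque': [-0.03, 0.07, -0.0], 'opening': 56.12, 'qpos': [11.16, 21.52, -6.37, 126.49, 4.28, 32.32, -79.45]}
shift cm [0.63 0.34 0.03] spin 0.2 jaw now -81.1 j7 -79.4 toolx [-0.002  0.001 -1.   ]
```

```bash
python3 -m inch '[[[0.6,0.3,0,0],[0,0,0,0],[0,0,0,0],[0,0,0,0]]]'
python3 -c "
from h import *
st()"
python3 -m inch '[[[0,0,0,0],[0,0,0,0],[0,0,0,0],[0,0,0,0],[0,0,0,0],[0,0,0,0]]]' 20 40
python3 -c "
from h import *
st()"
python3 -m inch '[[[-0.3,0,0,0],[-0.3,0,0,0],[-0.4,0,0,0],[0,0,0,0],[0,0,0,0],[0,0,0,0],[0,0,0,0],[0,0,0,0]]]'
python3 -c "
from h import *
st()"
```

```text
time_s: 26.38
tcp_pos: [454.1, -113.9, 11.2]
tcp_rot: [165.3, 89.9, -5.9]
force: [-0.7, -0.6, 0.3]
opening: 56.5
{'time_s': 26.38, 'tcp_pos': [454.11, -113.92, 11.23], 'tcp_rot': [165.26, 89.93, -5.9], 'force': [-0.66, -0.56, 0.31], 'wrist_torque': [0.0, -0.0, 0.01], 'opening': 56.46, 'qpos': [11.49, 22.02, -6.19, 126.48, 4.43, 31.61, -79.19]}
time_s: 26.88
tcp_pos: [453.7, -113.9, 10.7]
tcp_rot: [174.2, 90.0, 3.0]
force: [-1.3, -0.8, 6.5]
opening: 35.4
{'time_s': 26.88, 'tcp_pos': [453.69, -113.86, 10.67], 'tcp_rot': [174.21, 89.98, 3.05], 'force': [-1.33, -0.82, 6.51], 'wrist_torque': [0.07, 0.32, 0.03], 'opening': 35.44, 'qpos': [11.48, 22.08, -6.19, 126.5, 4.43, 31.59, -79.19]}
time_s: 27.55
tcp_pos: [453.4, -113.8, 20.3]
tcp_rot: [-28.9, 90.0, 159.9]
force: [-0.2, -0.3, -5.9]
opening: 36.0
{'time_s': 27.55, 'tcp_pos': [453.43, -113.78, 20.33], 'tcp_rot': [-28.91, 89.98, 159.94], 'force': [-0.17, -0.26, -5.89], 'wrist_torque': [-0.01, 0.13, 0.03], 'opening': 36.01, 'qpos': [11.62, 21.03, -6.33, 126.26, 4.17, 32.91, -78.95]}
```

Full weight is about 5.9 N, and a moment of +0.13 N·m about y puts the balance at roughly +22 mm towards +x. I'll set it down, regrip 25 mm further along and lift again.

```bash
python3 -m inch '[[[0.4,0,0,0],[0.4,0,0,0],[0.15,0,0,0],[0,0,0,0],[0,0,0,0]]]'
python3 -m inch '[[[0,0,0,0],[0,0,0,0],[0,0,0,0],[0,0,-1,0],[0,0,-1.5,0],[0,0,0,0],[0,0,0,0]]]' 55
python3 -c "
from h import *
st()"
python3 -m inch '[[[0,0,0,0],[0,0,0,0],[0,0,0,0],[0,0,0,0],[0,0,0,0],[0,0,0,0]]]' 20 40
python3 -m inch '[[[-0.3,0,0,0],[-0.3,0,0,0],[-0.4,0,0,0],[-1,0,0,0],[0,0,0,0],[0,0,0,0],[0,0,0,0],[0,0,0,0],[0,0,0,0]]]'
python3 -c "
from h import *
st()"
python3 -m inch '[[[0,0,0,0]]]'
python3 -c "
from h import *
st()"
```

```text
time_s: 27.97
tcp_pos: [453.4, -113.8, 10.7]
tcp_rot: [-23.1, 90.0, 165.7]
force: [-0.9, 1.1, -3.4]
opening: 36.0
time_s: 28.55
tcp_pos: [479.2, -109.7, 10.9]
tcp_rot: [-173.7, 90.0, 15.1]
force: [0.2, -0.5, 0.7]
opening: 51.6
{'time_s': 28.55, 'tcp_pos': [479.2, -109.7, 10.93], 'tcp_rot': [-173.75, 89.97, 15.13], 'force': [0.19, -0.46, 0.74], 'wrist_torque': [0.03, 0.01, 0.05], 'opening': 51.61, 'qpos': [10.54, 23.65, -6.11, 123.58, 4.49, 32.94, -79.95]}
time_s: 29.05
tcp_pos: [477.8, -110.1, 10.9]
tcp_rot: [-10.8, 90.0, 178.1]
force: [-2.4, -0.1, 0.4]
opening: 35.8
time_s: 29.8
tcp_pos: [478.1, -110.0, 30.8]
tcp_rot: [-23.5, 90.0, 165.4]
force: [0.2, -0.3, -4.8]
opening: 35.8
{'time_s': 29.8, 'tcp_pos': [478.08, -109.97, 30.76], 'tcp_rot': [-23.47, 89.98, 165.37], 'force': [0.2, -0.29, -4.84], 'wrist_torque': [0.02, 0.05, -0.05], 'opening': 35.78, 'qpos': [10.82, 21.59, -6.35, 123.14, 4.01, 35.48, -79.52]}
time_s: 29.88
tcp_pos: [478.1, -109.9, 30.7]
tcp_rot: [-28.0, 90.0, 160.8]
force: [-0.3, 0.5, -5.0]
opening: 35.6
{'time_s': 29.88, 'tcp_pos': [478.09, -109.95, 30.75], 'tcp_rot': [-28.05, 89.98, 160.8], 'force': [-0.29, 0.51, -5.04], 'wrist_torque': [-0.01, 0.04, 0.04], 'opening': 35.6, 'qpos': [10.81, 21.59, -6.35, 123.14, 4.01, 35.48, -79.52]}
```

```bash
cat > avg.py <<'E'
from h import *
T=[];F=[]
for k in range(8):
    i,d=snap('scene'); s=state(); T.append(s["wrist_torque"]);F.append(s["force"])
print('T',np.mean(T,0).round(3),'F',np.mean(F,0).round(2),'sd',np.std(T,0).round(3))
W=cloud('scene',d).reshape(-1,3); t=np.array(s["tcp_pos"]); a=np.radians(8.7); e=np.array([np.cos(a),np.sin(a)]);n=np.array([-e[1],e[0]])
D=W[:,:2]-t[:2]; u,v=D@e,D@n; zc=t[2]+25
m=(abs(v)<14)&(abs(W[:,2]-zc)<16)&(abs(u)<135)&(abs(u)>22)
for lo,hi in((-135,-22),(22,135)):
    k=m&(u>lo)&(u<hi); 
    if k.sum()>20: print(lo,hi,k.sum(),'u range',np.percentile(u[k],[2,98]).round(),'z',np.median(W[k,2]).round(1),'u med',np.median(u[k]).round())
c=px('scene',(t[0]+15,t[1],40)).astype(int); np.save('last.npy',i[c[1]-55:c[1]+55,c[0]-70:c[0]+70])
E
python3 avg.py; python3 -c "
from h import *
i=np.load('last.npy');save('c8.png',np.minimum(i.astype(int)*2,255).astype(np.uint8),5)"
```

```text
T [-0.003  0.044 -0.003] F [ 0.19 -0.12 -5.52] sd [0.027 0.033 0.018]
-135 -22 41 u range [-127. -107.] z 55.9 u med -119.0
22 135 189 u range [24. 73.] z 55.7 u med 51.0
```

View pics/c8.png

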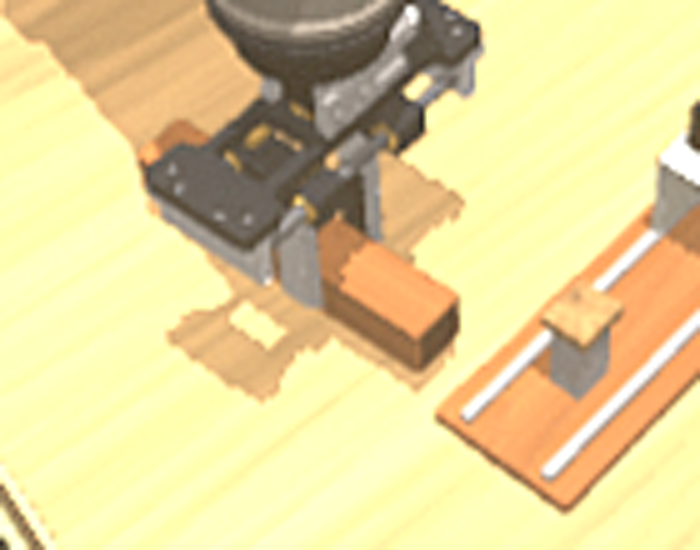

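The bar is lifted level: near and far tops are both at about 55.8 mm. The averaged moment puts the balance 8 mm further along, so one more regrip.

```bash
python3 -m inch '[[[1,0,0,0],[0.5,0,0,0],[0.35,0,0,0],[0.1,0,0,0],[0,0,0,0],[0,0,0,0]]]'
python3 -m inch '[[[0,0,0,0],[0,0,0,0],[0,0,0,0],[0,0,-0.8,0],[0,0,0,0],[0,0,0,0]]]' 55
python3 -m inch '[[[0,0,0,0],[0,0,0,0],[0,0,0,0],[0,0,0,0],[0,0,0,0],[0,0,0,0]]]' 20 40
python3 -m inch '[[[-0.3,0,0,0],[-0.3,0,0,0],[-0.4,0,0,0],[-1,0,0,0],[-1,0,0,0],[-1,0,0,0],[0,0,0,0],[0,0,0,0],[0,0,0,0],[0,0,0,0]]]'
python3 avg.py; python3 -c "
from h import *
st(); go(605,-50,115,96.6)"
```

```text
time_s: 30.78
tcp_pos: [478.1, -109.9, 11.1]
tcp_rot: [-24.5, 90.0, 164.3]
force: [0.6, -0.1, -4.6]
opening: 35.8
time_s: 31.28
tcp_pos: [486.9, -108.6, 11.5]
tcp_rot: [179.2, 90.0, 8.0]
force: [-0.7, 0.6, -0.2]
opening: 51.8
time_s: 31.78
tcp_pos: [486.0, -108.8, 11.4]
tcp_rot: [-21.0, 90.0, 167.8]
force: [-0.6, 0.7, 0.0]
opening: 35.7
time_s: 32.62
tcp_pos: [485.9, -108.7, 51.2]
tcp_rot: [-22.7, 90.0, 166.1]
force: [0.6, 0.0, -5.2]
opening: 35.7
T [ 0.027  0.003 -0.003] F [ 0.11 -0.2  -5.28] sd [0.019 0.028 0.034]
-135 -22 61 u range [-134. -108.] z 76.0 u med -123.0
22 135 161 u range [22. 65.] z 75.6 u med 47.0
{'time_s': 33.02, 'tcp_pos': [486.07, -108.73, 51.32], 'tcp_rot': [-32.16, 89.98, 156.69], 'force': [0.43, 0.04, -5.38], 'wrist_torque': [0.05, -0.0, -0.06], 'opening': 35.87, 'qpos': [10.74, 20.14, -6.52, 121.59, 3.6, 38.47, -79.36]}
shift cm [ -6.37  -3.98 -12.65] spin 2.2 jaw now -81.2 j7 -79.4 toolx [-0.  0. -1.]
```

The moment is now zero and the bar is level, so the grip is at the balance point. I'll carry it over the pad.

```bash
python3 -m inch '[[[-1.5,0,0,0],[-2,0,0,0],[-1.5,-0.4,-1.2,0],[0,-0.7,-2.2,0],[0,-0.7,-2.2,0],[0,-0.7,-2.2,0],[0,-0.7,-2.2,0],[0,-0.6,-1.8,2.2],[0,-0.2,-0.8,0],[0,0,0,0]]]'
python3 -m inch '[[[0,0,0,0],[0,0,0,0],[0,0,0,0]]]'
python3 avg.py; python3 -c "
from h import *
st(); go(605,-50,82,96.6)"
```

```text
time_s: 33.85
tcp_pos: [605.8, -49.0, 101.1]
tcp_rot: [-108.9, 90.0, 77.9]
force: [-0.5, -0.5, -5.3]
opening: 35.7
time_s: 34.1
tcp_pos: [603.7, -51.0, 101.5]
tcp_rot: [23.1, 90.0, -150.3]
force: [0.2, -0.2, -4.9]
opening: 35.8
T [ 0.009 -0.014 -0.002] F [ 0.1  -0.04 -5.2 ] sd [0.03  0.023 0.013]
-135 -22 95 u range [-133. -105.] z 126.2 u med -121.0
22 135 180 u range [23. 65.] z 126.0 u med 46.0
{'time_s': 34.5, 'tcp_pos': [604.61, -50.18, 101.55], 'tcp_rot': [-149.29, 89.99, 37.35], 'force': [-0.02, -0.39, -4.86], 'wrist_torque': [0.05, -0.01, 0.0], 'opening': 35.94, 'qpos': [4.03, 24.59, -6.83, 105.96, 3.72, 49.65, -87.95]}
shift cm [ 1.95 -0.01 -0.04] spin 0.0 jaw now -83.4 j7 -87.9 toolx [ 0.  0. -1.]
```

```bash
python3 -m inch '[[[0.8,0,0,0],[0.6,0,0,0],[0.3,0,0,0],[0.2,0,0,0],[0,0,0,0],[0,0,0,0]]]'
python3 -m inch '[[[0.1,0,0,0],[0,0,0,0],[0,0,0,0]]]'
python3 -m inch '[[[0.1,0,0,0],[0,0,0,0],[0,0,0,0]]]'
```

```text
time_s: 35.0
tcp_pos: [604.6, -50.1, 82.3]
tcp_rot: [-35.3, 90.0, 151.4]
force: [-1.0, -0.1, -5.4]
opening: 35.6
time_s: 35.25
tcp_pos: [604.6, -50.1, 81.5]
tcp_rot: [-154.1, 90.0, 32.6]
force: [-0.4, 0.9, -5.3]
opening: 35.5
time_s: 35.5
tcp_pos: [604.7, -50.1, 81.4]
tcp_rot: [173.5, 90.0, 0.1]
force: [-5.2, 0.2, 10.1]
opening: 35.8
```

```bash
python3 -m inch '[[[-0.1,0,0,0],[0,0,0,0],[0,0,0,0]]]'
python3 -m inch '[[[0,0,0,0],[0,0,0,0],[0,0,0,0],[0,0,0,0],[0,0,0,0]]]' 60
python3 avg.py
```

```text
time_s: 35.75
tcp_pos: [604.7, -50.1, 81.5]
tcp_rot: [-166.0, 90.0, 20.6]
force: [-1.1, 1.2, -1.5]
opening: 35.9
time_s: 36.17
tcp_pos: [604.8, -50.2, 81.6]
tcp_rot: [179.1, 90.0, 5.8]
force: [-0.6, -0.1, -0.6]
opening: 56.2
T [ 0.032 -0.018 -0.003] F [-0.04  0.13  0.37] sd [0.025 0.022 0.024]
-135 -22 103 u range [-134. -103.] z 106.1 u med -119.0
22 135 178 u range [23. 65.] z 105.9 u med 46.0
```

Released, and it stays level on both sides (106 mm, which is 70 + 36). I'll withdraw straight up and check everything.

```bash
python3 -m inch '[[[-0.5,0,0,0],[-1,0,0,0],[-2,0,0,0],[-3,0,0,0],[-3,0,0,0],[-3,0,0,0],[-3,0,0,0],[0,0,0,0]]]'
python3 -m inch '[[[0,0,3,0],[0,0,3,0],[0,1,3,0],[0,2,3,0],[0,2,3,0],[0,2,2,0],[0,2,1,0],[0,2,0,0],[0,2,0,0],[0,0,0,0]]]'
python3 - <<'E'
from h import *
st(); i,d=snap('scene'); save('f_scene.png',i,1.25); i,d=snap('top'); save('f_top.png',i,1.25); W=cloud('top',d)
e=np.array([np.cos(np.radians(6.6)),np.sin(np.radians(6.6))]);D=W[...,:2]-[605,-50];u=D@e;v=D@[-e[1],e[0]]
m=(abs(u)<150)&(abs(v)<26)&(W[...,2]>90)&(W[...,2]<125);P=W[m];print('bar',rect(P))
for lo,hi in((-150,-50),(-50,0),(0,50),(50,150)):
    q=m&(u>lo)&(u<hi);print(lo,np.median(W[q][:,2]).round(1))
m=(abs(W[...,0]-590)<60)&(abs(W[...,1]-70)<40)&(W[...,2]>100)&(W[...,2]<125); print('fin',rect(W[m]))
E
```

```text
time_s: 37.23
tcp_pos: [607.1, -50.1, 243.6]
tcp_rot: [173.1, 89.5, -0.2]
force: [0.5, 0.5, 0.8]
opening: 56.2
time_s: 38.07
tcp_pos: [440.7, -203.6, 237.4]
tcp_rot: [135.4, 89.9, -38.2]
force: [-0.5, 0.3, -0.2]
opening: 56.6
{'time_s': 38.07, 'tcp_pos': [440.7, -203.55, 237.41], 'tcp_rot': [135.37, 89.9, -38.19], 'force': [-0.46, 0.34, -0.16], 'wrist_torque': [-0.04, 0.02, -0.01], 'opening': 56.58, 'qpos': [16.85, 4.74, 0.32, 113.54, 0.01, 61.63, -66.4]}
bar (array([569.4, -53.5]), array([198.7,  35.7]), 7.2)
-150 106.4
-50 106.5
0 106.6
50 106.5
fin (array([590.8,  68.5]), array([42.1, 14. ]), 8.7)
```

View pics/f_scene.png

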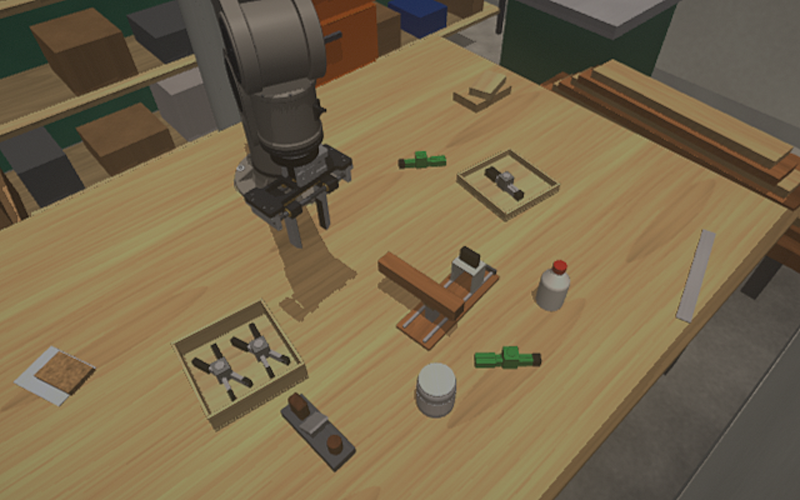

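View pics/f_top.png

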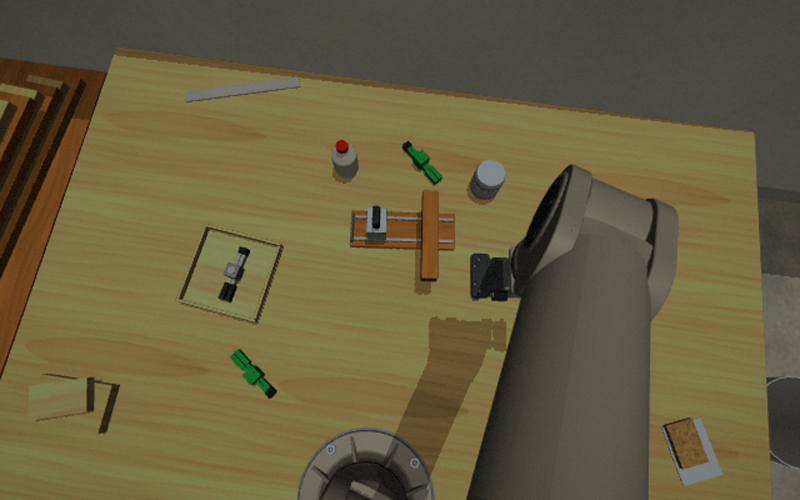

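The bar lies level across the track (top view 430,235) and the guard is at its end stop (376,222). The clamps are in their trays and the bystanders stand where they were, so I'm handing in.

```bash
python3 -c "
from cell import sign_off; print(sign_off())"
```

```text
the job is handed in; nothing more can be done
None
```

The job is done and handed in after about 38 s of robot time.

- **Clamps:** the one shut clamp is in the low tray and the two open ones are in the deep tray. In the last pictures all three lie inside the walls with their jaws unchanged. One open clamp was gripped slightly askew and straightened itself in the fingers on the way. The green look-alikes were left alone.
- **Guard:** I slid it until it hit the end stop, with the push force rising to 29 N. The last check finds it still there.
- **Bar:** trial lifts at about 0, +25 and +33 mm from its middle gave moments of 0.13, 0.044 and about 0 N·m, so it balances roughly 33–35 mm from the middle. It now lies level on the pad, with its top at 106.4–106.6 mm along its whole length (expected 106) and within about 1° of the rest's x.
- **Bystanders:** the glue, tin and plane stand where they were, judged by eye from the last pictures.

No final check failed. My first angle estimates for the two open clamps were about 10° off. I corrected the second clamp's before gripping it.

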